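Shift the sample shaker's speed lever to the green slot

ROBOT

A 6-joint arm with a two-finger parallel gripper is mounted at the origin on the work surface. World frame = base frame: x ahead of the robot, y to its left, z up, the work surface at z = 0. Lengths are in mm, angles in degrees, forces in N, time in s.
With the tool pointing down it reaches from about 425 to 950 mm from the base axis. Payload 14.7 kg.
Tool frame: the origin (TCP) lies on the centre line of the jaws, within the pads' length; the fingertips stand 8 mm ahead of it and the grasp point (between the pads) lies 11 mm behind it; z points along the fingers, y is the direction in which the jaws open and shut (so a half turn about z gives the same grasp; the last joint's range is limited). The gripper opens to 85 mm and grips with 20 to 120 N. Pads are 22 mm wide; open, the fingers measure 114 mm over their backs; the gripper's body (76 mm by 85 mm) begins 54 mm behind the grasp point. The pads swing forward as they close: fully open they stand 13 mm farther back than shut.
Start: joints at [-76.868, 27.513, 91.461, -0, 61.026, -2.67], TCP at [177.022, -625.424, 239.297] pointing down, gripper open.
Joint ranges: [-157.49, 157.49], [-46.99, 117.5], [13.45, 153.17], [-89.5, 269.5], [5.16, 153.95], [-167.48, 167.48]. Speed limits (degrees/s): [108.29, 108.29, 136.94, 172.46, 172.46, 172.46].

INTERFACE

Orientations are given as a 3x3 rotation matrix whose columns are the frame's x, y, z axes.
In Python, from plant import ctrl gives the robot as it stands.
- The arm moves only by the tool arm_command, never from a script. Its argument "increments" is text: rows parted by semicolons, each of 4 numbers parted by spaces: the shift along the tool's x, y, z in mm, then the turn about the tool's z in degrees. A call has exactly 8 rows; each row is the pose to reach, as a shift and turn from the pose commanded when the call began, along the tool's axes at that moment; what a row does not reach only later rows make up. A row lasts 1/12 s, in which the tool goes at most 41.7 mm and 7.16 degrees, less where a joint would pass 70% of its speed; a pose out of reach is approached as far as the arm can. A call with a gripper value outside its range is refused whole. "claw" is the opening in per cent of the stroke, from 0 (shut) to 100 (fully open), set as the call begins (left out, the last holds). The fingers move at their own pace and stop on an object; "newtons" is the grip in N (left out, the last holds). Time passes only in rows, so rows that repeat a pose let the fingers close, or fill a call up. It gives the time, the measured TCP pose, the force and the opening at its end, in the units of the state.
- ctrl.get_obs(): the state, without advancing time (a new reading comes with each control period).
- ctrl.snapshot(name): name is "side" or "top"; returns (picture, depth): 400x640x3 uint8, red, green, blue; 400x640 float32, mm along the optical axis (not along the pixel's ray), 0 where there is no reading.
- ctrl.camera_info(name): a dict with "intrinsics" (3x3 intrinsics, pixels), "view" (4x4, takes a point from world to camera coordinates). Camera axes: x right, y down, z forward; pixel columns grow to the right and rows downward; lengths in mm; the calibration is good to about 2 mm. A picture is of the moment at which its call begins. camera_info takes no time and is no camera call.
- ctrl.finish_job(): hands the job in, once; it reports no verdict.
Trained networks look in the newest picture that a camera, given by its name, has taken for a name from the list of things; names that differ only in an ending like _2 or _b are one class to them, and where a whole thing is asked for, a point or a joint stands for the part that bears it (a point fixed in the world has none). Each returns a list of dicts, best first, with "confidence" (0 to 1); they miss things now and then, are a little off and sometimes report something else, mostly with a low value. They report only what shows in the picture. A call takes as long as a camera call.
- ctrl.find_in(camera, label): "point" ([x, y, z] in mm, in world coordinates, good to about 4 mm: the middle of the surface that is visible of it).
- ctrl.landmark_of(camera, label): "point" ([x, y, z] in mm, in world coordinates, good to about 4 mm: a listed point, or the origin of a listed thing).
The state is a dict: "time": time; "joint_pos": joint angles; "joint_velocities": joint speeds; "joint_torque": joint torques, N m; "position": TCP position; "ee_rot": TCP orientation; "force": force on the tool from outside, world axes, zero at the start; "moment": the same for the moment, N m; "finger_gap": finger opening in mm.
Only numpy, scipy, OpenCV 4.12 (cv2) and the standard library are available. Lean on these libraries where they do the work, as an engineer would, in place of code of your own. Each camera call takes 0.05 s, during which the arm holds its last target.

TASK

The speed lever of the sample shaker stands in its park slot, the short white-marked one in the middle of the gate. Push it gently with the fingertips, without gripping it, out of park, along the cross channel and fully home into the end of the slot marked green, without dipping into the yellow, blue or red slot on the way. Leave it there and do not disturb the jars and other things standing around.

Things in the scene. Friction and masses are not known exactly. Their poses are not given: they have to be found in the camera images.
- shaker: white bench shaker, fixed. Origin on the table under the gate's middle; +x points to the tube platform behind (roughly away from the robot), y left, z up; turned up to 0.3 rad either way. All positions below are in this frame, mm. Deck: top z 88, x -120 to 180, y +-200. Platform with tube racks: x from 190, up to z 180
- gate: aluminium gate plate, top z 100, x +-65, y +-80, a double H; origin and axes as the shaker's. Stem travel at the plate: cross channel x = 0, y -39 to 39; four corner slots along x at y = +-38.5, from the channel to ends at x = +-28; park slot at y = 0, from the channel to x = -28 only (white bars). Slots 14 to 15 mm wide; their edges stop the stem and yield 1 to 2 mm
- knob (a point): centre of the black ball knob, 32 mm across, 165 mm from the lever's pivot at x 0, y 0, z 5. Centre at: upright (0, 0, 170); park up to (-46, 0, 163); channel by a corner slot (0, +-62, 157); home in a corner slot (+-44, +-60, 154). The lever tilts both ways, stays where it is left and takes about 2 N to move; more than 35 N is too much
- stem (a point): point on the axis of the lever's 9 mm steel stem, 106 mm from the pivot: at the gate plate's top when the lever is home in a corner slot
- mark_green: pair of green bars (32 x 9 x 3 mm) on the gate plate, along both sides of one corner slot's end: the slot to go to. Origin: middle of the slot end at the plate's top, where 'stem' lies when the lever is fully home; axes as the shaker's. Which corner has which colour varies
- mark_yellow: pair of yellow bars (32 x 9 x 3 mm) on the gate plate, along both sides of one corner slot's end; keep out of it. Origin: middle of the slot end at the plate's top, where 'stem' lies when the lever is fully home; axes as the shaker's. Which corner has which colour varies
- mark_blue: pair of blue bars (32 x 9 x 3 mm) on the gate plate, along both sides of one corner slot's end; keep out of it. Origin: middle of the slot end at the plate's top, where 'stem' lies when the lever is fully home; axes as the shaker's. Which corner has which colour varies
- mark_red: pair of red bars (32 x 9 x 3 mm) on the gate plate, along both sides of one corner slot's end; keep out of it. Origin: middle of the slot end at the plate's top, where 'stem' lies when the lever is fully home; axes as the shaker's. Which corner has which colour varies
- jar_a: bystander: blue-capped sample jar, 40 mm across, 55 mm tall, standing on the shaker's deck to the left of the gate; origin at its underside
- jar_b: bystander: the same, on the right of the gate
- pen: bystander: white pen with black cap, 120 mm long, 11 mm thick, lying on the deck in front of the gate; origin at its underside
- timer: bystander: white bench timer 50 x 70 x 18 mm lying on the deck behind the gate; origin at its underside
- reagent: bystander: amber bottle, 60 mm across, 130 mm tall, on the table to the left; origin at its underside
- beaker: bystander: glass beaker, 70 mm across, 85 mm tall, on the table to the right; origin at its underside

How it is judged (in metres and radians):
At the end, for the whole second after the job is handed in: the lever is at rest with its stem within 7 mm of the end of the green-marked slot, and every loose bystander is within 20 mm of where it stood (horizontal distance between stem and mark_green below 0.007 m and linear speed of lever below 0.02 m/s and distance of each of jar_a, jar_b, pen, timer, reagent, beaker from where it was at the start of the episode below 0.02 m); the robot touches nothing.
It fails at once if the lever dips into a slot of another colour (stem within 12 mm of its end) (horizontal distance between stem and mark_yellow below 0.012 m or horizontal distance between stem and mark_blue below 0.012 m or horizontal distance between stem and mark_red below 0.012 m).
It fails at once if the lever is gripped or shoved hard (more than 35 N between fingers and lever) (contact force between the fingers and lever above 35 N).
It fails at once if a bystander is knocked away or lifted (moved more than 20 mm) (distance of any of jar_a, jar_b, pen, timer, reagent, beaker from where it was at the start of the episode above 0.02 m).
It also fails if it takes over 48 s, if anything falls off the work surface, if the arm or the gripper's body presses on something with over 40 N, if the wrist force passes 120 N, or if a joint passes its speed limit or range.

## Working session

There is one attempt and no reset: what is moved stays moved. The work goes in short steps, Python scripts to look and compute and a tool call to move; the robot and the scene stay as the last step left them, time stands still between calls to the robot, and variables do not carry over. Pictures are saved under pics/ and viewed, and the job is handed in when it is done.

Besides the shell and the picture viewer there is one more tool, called after "Request:" by a JSON object that holds its "name" and its "arguments", one argument or row to a line. arm_command: Moves the arm, as the interface text tells. Its arguments: {"type":"object","properties":{"increments":{"type":"string"},"claw":{"type":"number"},"newtons":{"type":"number"}},"required":["increments"]}

```bash
mkdir -p pics; ls; python3 - <<'E'
from plant import ctrl
import cv2,numpy as np
print(ctrl.get_obs())
for n in ("side","top"):
    im,d=ctrl.snapshot(n); cv2.imwrite(f"pics/{n}0.png",im[:,:,::-1]); np.save(f"pics/{n}0.npy",d)
    ci=ctrl.camera_info(n); print(n,np.round(ci["intrinsics"],1).tolist(),np.round(ci["view"],4).tolist())
for l in ("knob","stem","shaker","gate","mark_green","mark_yellow","mark_blue","mark_red"):
    for c in ("top","side"):
        print(l,c,[(np.round(r["point"],1).tolist(),round(r["confidence"],2)) for r in ctrl.landmark_of(c,l)[:2]])
E
```

```text
pics
{'time': 0.0, 'joint_pos': array([-7.68689073e+01,  2.75488663e+01,  9.14933783e+01,  5.99092359e-05,
        6.10244014e+01, -2.67097856e+00]), 'joint_velocities': array([-0.02110451,  0.14473494, -0.04562955,  0.07301544,  0.01067448,
       -0.07185952]), 'joint_torque': array([ 7.63064891e-03, -9.50636673e+01, -4.30178368e+01,  5.72128301e-04,
        1.20754464e-02,  1.09970614e-05]), 'position': array([ 176.92648381, -625.05561713,  238.68599125]), 'ee_rot': array([[ 9.62208295e-01,  2.72314391e-01, -2.63362946e-04],
       [ 2.72314512e-01, -9.62207630e-01,  1.13298566e-03],
       [ 5.51184624e-05, -1.16188575e-03, -9.99999323e-01]]), 'force': array([-0.07046121,  0.19764985, -0.0435644 ]), 'moment': array([-0.01097573,  0.02097844, -0.02729831]), 'finger_gap': 85.6098974706915}
side [[402.8, 0.0, 316.2], [0.0, 402.8, 205.6], [0.0, 0.0, 1.0]] [[-0.998, -0.0633, 0.007, 586.3351], [-0.0525, 0.7543, -0.6544, 125.4229], [0.0361, -0.6534, -0.7561, 1167.9428], [0.0, 0.0, 0.0, 1.0]]
top [[427.2, 0.0, 319.3], [0.0, 427.2, 189.0], [0.0, 0.0, 1.0]] [[0.0907, -0.9959, 0.004, -39.57
[... 231 characters left out ...]
tem side [([506.2, -96.2, 107.8], 0.68)]
shaker top [([532.7, -99.5, -3.0], 0.7), ([505.6, -442.4, -5.6], 0.52)]
shaker side [([528.9, -94.8, -0.4], 0.69), ([432.3, -120.6, 91.8], 0.69)]
gate top [([533.1, -94.6, -1.3], 0.67)]
gate side [([532.1, -93.7, 1.4], 0.87)]
mark_green top [([563.5, -57.8, 100.2], 0.53)]
mark_green side [([564.3, -57.1, 95.0], 0.55)]
mark_yellow top [([510.6, 426.5, -1.4], 0.56), ([503.8, -58.8, 98.0], 0.46)]
mark_yellow side [([507.5, -56.3, 103.2], 0.58)]
mark_blue top [([558.3, -141.0, 98.5], 0.65)]
mark_blue side [([565.0, -57.2, 97.0], 0.73), ([486.5, -86.5, 164.5], 0.69)]
mark_red top [([501.2, -133.4, 99.4], 0.43)]
mark_red side [([505.3, -136.8, 95.9], 0.42)]
```

View pics/top0.png

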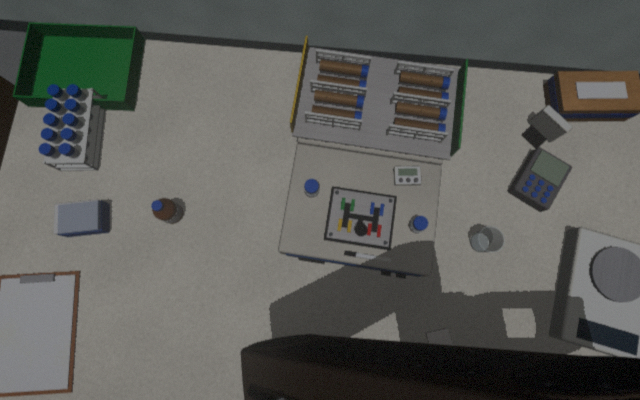

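View pics/side0.png

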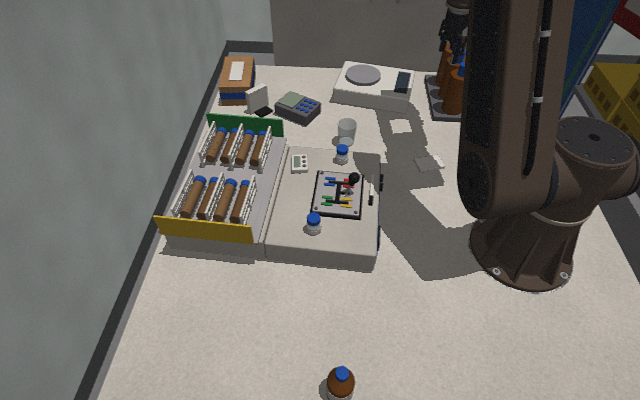

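```bash
python3 - <<'E'
import cv2
im=cv2.imread("pics/top0.png")[170:270,290:450]
cv2.imwrite("pics/topz.png",cv2.convertScaleAbs(cv2.resize(im,None,fx=5,fy=5,interpolation=cv2.INTER_CUBIC),alpha=1.8))
E
```

```text
(no output)
```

View pics/topz.png

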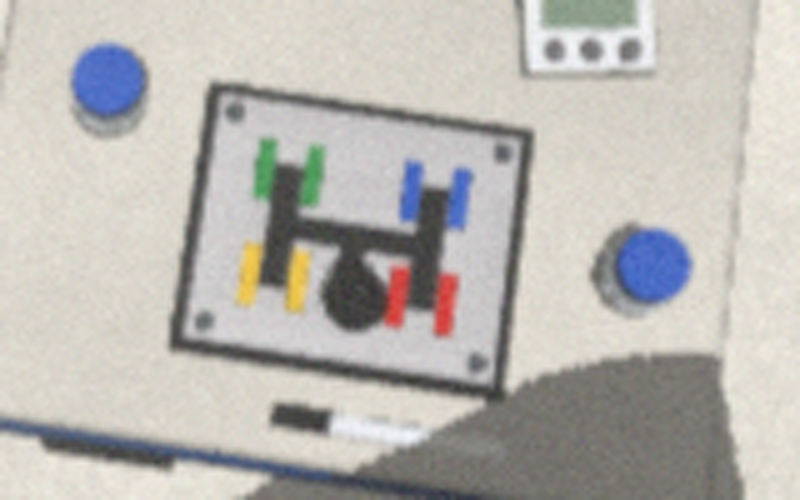

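```bash
cat > h.py <<'E'
import numpy as np
from plant import ctrl
def ray(n,u,v,z):
    ci=ctrl.camera_info(n);K=np.array(ci["intrinsics"]);V=np.array(ci["view"]);R=V[:3,:3];t=V[:3,3]
    c=-R.T@t; d=R.T@np.linalg.inv(K)@np.array([u,v,1.]); return c+d*(z-c[2])/d[2]
E
python3 - <<'E'
from h import *
P=[ray("top",290+(u+.5)/5-.5,170+(v+.5)/5-.5,100) for u,v in [(212,87),(530,132),(500,392),(174,346)]]
Q=[ray("top",290+(u+.5)/5-.5,170+(v+.5)/5-.5,103) for u,v in [(264,168),(313,176),(411,190),(460,198),(249,274),(299,281),(398,297),(446,304)]]
print(np.round(P,1),np.mean(P,0)); print(np.round(Q,1),np.mean(Q,0))
a=lambda v:np.degrees(np.arctan2(v[1],v[0]))
print(a(P[0]-P[3]),a(P[1]-P[2]),a(P[0]-P[1])-90,a(P[3]-P[2])-90)
print(a(Q[0]-Q[4]),a(Q[1]-Q[5]),a(Q[2]-Q[6]),a(Q[3]-Q[7]),a(Q[0]-Q[3])-90,a(Q[4]-Q[7])-90)
k=ray("top",290+355.5/5-.5,170+290.5/5-.5,166);print(k)
E
```

```text
[[ 603.6  -18.   100. ]
 [ 594.7 -186.5  100. ]
 [ 457.4 -178.2  100. ]
 [ 465.6  -10.   100. ]] [530.31108201 -98.17187007 100.        ]
[[ 562.1  -48.6  103. ]
 [ 560.2  -74.4  103. ]
 [ 557.4 -125.8  103. ]
 [ 555.5 -151.5  103. ]
 [ 505.8  -45.3  103. ]
 [ 504.5  -71.3  103. ]
 [ 500.9 -122.7  103. ]
 [ 499.6 -147.5  103. ]] [530.75901679 -98.3960836  103.        ]
-3.296380949645016 -3.482325069886538 -3.0164186691656028 -2.7972423945050195
-3.38438565558617 -3.2280129975663847 -3.160595946287295 -4.036889651504324 -3.62198110857868 -3.4902774496316056
[493.4334815  -94.80482682 166.        ]
```

```bash
cat >> h.py <<'E'
C=np.array([531.5,-97.]);YAW=np.radians(-3.3)
Rs=np.array([[np.cos(YAW),-np.sin(YAW)],[np.sin(YAW),np.cos(YAW)]])
def sh(p): p=np.asarray(p,float); return np.r_[Rs.T@(p[:2]-C),p[2]]
def to(x,y,z):
    o=ctrl.get_obs(); w=np.r_[C+Rs@np.array([x,y]),z]; R=np.array(o["ee_rot"])
    print("shift tool",np.round(R.T@(w-o["position"]),1),"turn",round(np.degrees(np.arctan2(R[1,0],R[0,0])-YAW),2),"now sh",np.round(sh(o["position"]),1),"F",np.round(o["force"],1),"t",o["time"])
E
python3 -c "
from h import *
to(-82,0,239)
for p in ([493,-95,166],[487,-92,165]):print(sh(p))
for l in ('jar_a','jar_b'): print([np.round(sh(r['point']),1) for r in ctrl.landmark_of('top',l)])
"
```

```text
shift tool [ 4.075e+02 -4.387e+02  3.000e-01] turn 19.1 now sh [-323.4 -547.9  239.3] F [-0.3  0.4 -0.5] t 0.9
[-38.55128799  -0.2195314  166.        ]
[-44.71403097   2.43010988 165.        ]
[array([ 55.7, 138.6,  89.8]), array([   0.4, -151.1,   85.5])]
[array([ 55.7, 138.6,  89.8]), array([   0.4, -151.1,   85.5])]
```

Request:
{"name": "arm_command", "arguments": {
  "increments": "20 -22 0 2; 44 -48 0 5; 70 -76 0 8; 96 -104 0 11; 122 -132 0 14; 148 -160 0 17; 174 -187 0 19; 195 -210 0 19",
  "claw": 0,
  "newtons": 20
}}

```text
time: 1.67
position: [308.1, -368.1, 239.5]
ee_rot: [[0.998, -0.058, 0.0], [-0.058, -0.998, 0.0], [0.0, -0.0, -1.0]]
force: [0.6, -0.5, 0.7]
finger_gap: 0.1
```

```bash
python3 -c "
from h import *
to(-82,0,239)"
```

```text
shift tool [ 125.2 -283.6    0.5] turn -0.04 now sh [-207.4 -283.5  239.5] F [ 0.6 -0.5  0.7] t 1.6667
```

Request:
{"name": "arm_command", "arguments": {
  "increments": "14 -32 0 0; 30 -68 0 0; 46 -104 0 0; 62 -140 0 0; 78 -176 0 0; 94 -212 0 0; 110 -248 0 0; 120 -272 0 0"
}}

```text
time: 2.33
position: [443.6, -102.6, 239.6]
ee_rot: [[0.998, -0.055, 0.001], [-0.055, -0.998, 0.0], [0.001, -0.0, -1.0]]
force: [-0.5, -1.1, 0.6]
finger_gap: -0.0
```

```bash
python3 -c "
from h import *
to(-82,0,150)"
```

```text
shift tool [  5.4 -10.6  89.6] turn 0.15 now sh [-87.4 -10.7 239.6] F [-0.5 -1.1  0.6] t 2.3333
```

Request:
{"name": "arm_command", "arguments": {
  "increments": "2 -5 5 0; 5 -10 20 0; 5 -10 35 0; 5 -10 50 0; 5 -10 65 0; 5 -10 80 0; 5 -10 88 0; 5 -10 89 0"
}}

```text
time: 3.0
position: [447.1, -95.7, 149.1]
ee_rot: [[0.998, -0.056, -0.002], [-0.056, -0.998, 0.001], [-0.002, -0.0, -1.0]]
force: [-1.2, 0.3, -0.2]
finger_gap: -0.3
```

```bash
python3 -c "
from h import *
import cv2
to(-82,0,150)
a,_=ctrl.snapshot('top');b,_=ctrl.snapshot('side')
f=lambda im,r:cv2.resize(im[r[1]:r[3],r[0]:r[2],::-1],(400,300),interpolation=cv2.INTER_CUBIC)
cv2.imwrite('pics/s1.png',np.hstack([f(a,(280,165,440,285)),f(b,(270,110,430,230))]))
for c in ('top','side'):print([(np.round(sh(r['point']),1),round(r['confidence'],2)) for r in ctrl.landmark_of(c,'knob')])
"
```

```text
shift tool [ 2.3 -3.6 -0.9] turn 0.09 now sh [-84.3  -3.6 149.1] F [-1.2  0.3 -0.2] t 3.0
[]
[(array([-43.4,   6.2, 164.9]), 0.58), (array([-21.2,  -1. , 109.4]), 0.57), (array([-23.8, -39.9,  98.5]), 0.48)]
```

View pics/s1.png

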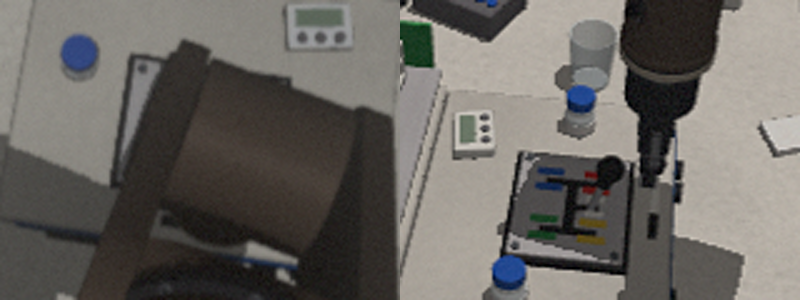

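Request:
{"name": "arm_command", "arguments": {
  "increments": "2 -3 0 0; 6 -3 0 0; 11 -3 0 0; 16 -3 0 0; 21 -3 0 0; 26 -3 0 0; 31 -3 0 0; 35 -3 0 0"
}}

```text
time: 3.87
position: [483.7, -94.6, 150.2]
ee_rot: [[0.998, -0.056, -0.0], [-0.056, -0.998, 0.0], [-0.0, -0.0, -1.0]]
force: [-3.1, 1.0, 1.7]
finger_gap: -0.0
```

```bash
cat > look.py <<'E'
from h import *
import cv2,sys
b,_=ctrl.snapshot('side')
cv2.imwrite('pics/%s.png'%sys.argv[1],cv2.resize(b[130:230,280:420,::-1],(700,500),interpolation=cv2.INTER_CUBIC))
for l in ('knob','stem'):print(l,[(np.round(sh(r['point']),1).tolist(),round(r['confidence'],2)) for r in ctrl.landmark_of('side',l)])
to(*map(float,sys.argv[2:5]))
E
python3 look.py s2 -27 0 150
```

```text
knob [([-26.8, 5.6, 169.6], 0.45)]
stem [([-11.4, 2.7, 111.6], 0.63)]
shift tool [21.1 -0.4  0.2] turn 0.11 now sh [-48.1  -0.4 150.2] F [-0.2  0.4 -0.8] t 4.0167
```

View pics/s2.png

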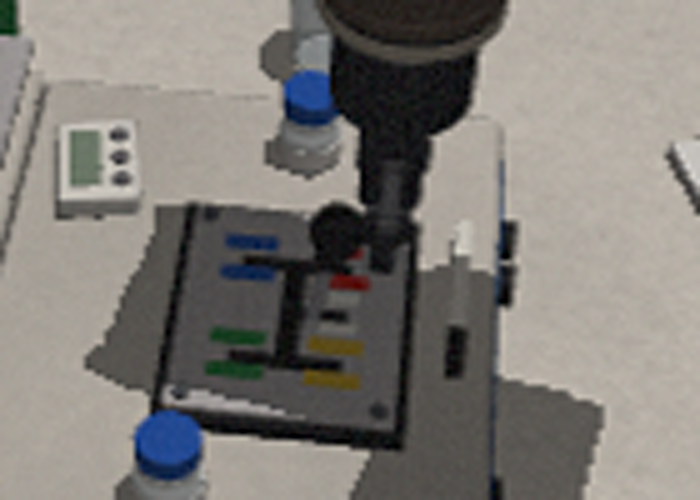

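Request:
{"name": "arm_command", "arguments": {
  "increments": "3 0 0 0; 6 0 0 0; 9 0 0 0; 12 0 0 0; 14 0 0 0; 16 0 0 0; 17 0 0 0; 18 0 0 0"
}}

```text
time: 4.68
position: [501.2, -95.6, 150.3]
ee_rot: [[0.998, -0.056, -0.0], [-0.056, -0.998, -0.0], [-0.0, 0.0, -1.0]]
force: [-1.9, 0.0, 0.5]
finger_gap: -0.2
```

```bash
python3 look.py s3 -27 0 150
```

```text
knob [([-7.6, 6.0, 170.9], 0.53)]
stem [([-0.9, -0.8, 110.8], 0.7)]
shift tool [ 3.4 -0.4  0.3] turn 0.1 now sh [-30.4  -0.4 150.3] F [-1.2 -0.1  0.5] t 4.8333
```

View pics/s3.png

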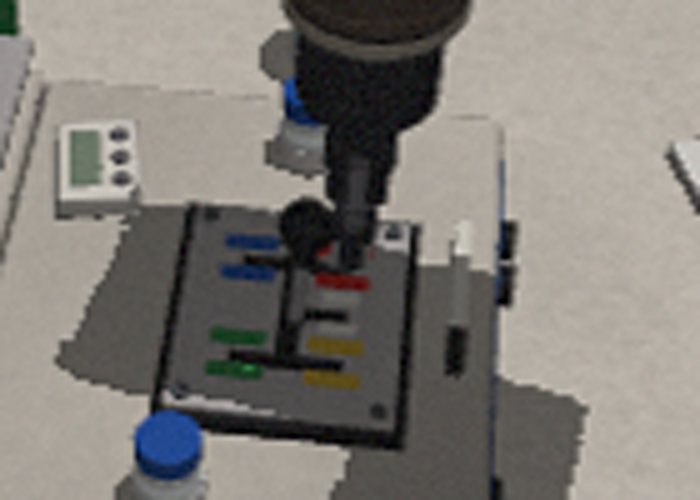

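Request:
{"name": "arm_command", "arguments": {
  "increments": "1 0 0 0; 1.5 0 0 0; 2 0 0 0; 2.5 0 0 0; 3 0 0 0; 3.5 0 0 0; 4 0 0 0; 4 0 0 0"
}}

```text
time: 5.5
position: [505.2, -95.9, 150.3]
ee_rot: [[0.998, -0.056, 0.0], [-0.056, -0.998, -0.0], [0.0, 0.0, -1.0]]
force: [-2.4, 0.7, 0.4]
finger_gap: 0.0
```

```bash
python3 look.py s4 -27 0 150
```

```text
knob [([-3.6, 4.6, 170.2], 0.5)]
stem []
shift tool [-0.6 -0.4  0.3] turn 0.1 now sh [-26.4  -0.4 150.3] F [-1.1  0.9  1.7] t 5.65
```

Request:
{"name": "arm_command", "arguments": {
  "increments": "0.5 0 0 0; 0.5 0 0 0; 1 0 0 0; 1 0 0 0; 1.5 0 0 0; 1.5 0 0 0; 2 0 0 0; 2 0 0 0"
}}

```text
time: 6.32
position: [507.2, -96.0, 150.3]
ee_rot: [[0.998, -0.056, 0.0], [-0.056, -0.998, -0.0], [0.0, -0.0, -1.0]]
force: [-2.5, 0.7, 1.5]
finger_gap: -0.1
```

```bash
python3 look.py s5 -60 0 150
```

```text
knob [([132.2, -110.3, 88.2], 0.7), ([-26.6, -40.1, 99.2], 0.55), ([-0.7, 4.1, 168.8], 0.44)]
stem [([1.2, 1.8, 112.4], 0.48)]
shift tool [-35.6  -0.4   0.3] turn 0.1 now sh [-24.4  -0.4 150.3] F [-0.9 -0.6  1.4] t 6.4667
```

View pics/s5.png

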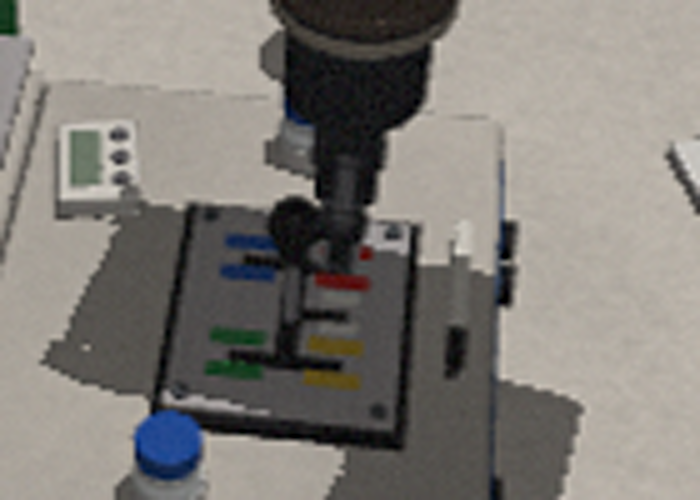

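Request:
{"name": "arm_command", "arguments": {
  "increments": "-12 0 0 0; -26 0 0 0; -32 12 0 0; -32 30 0 0; -32 46 0 0; -20 48 0 0; 0 48 0 0; 20 48 0 0"
}}

```text
time: 7.13
position: [525.0, -145.6, 150.5]
ee_rot: [[0.998, -0.057, 0.0], [-0.057, -0.998, -0.0], [0.0, 0.0, -1.0]]
force: [0.4, 0.0, 0.3]
finger_gap: 0.2
```

```bash
python3 look.py s6 0 -34 150
```

```text
knob [([-3.3, 5.2, 170.1], 0.67)]
stem [([4.6, -3.5, 113.6], 0.53)]
shift tool [  3.2 -14.5   0.2] turn 0.12 now sh [ -3.2 -48.5 150.2] F [ 0.2 -0.9  0.1] t 7.2833
```

View pics/s6.png

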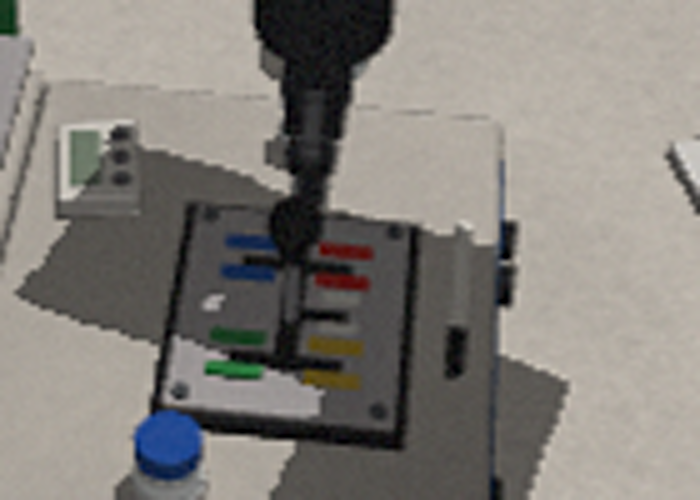

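Request:
{"name": "arm_command", "arguments": {
  "increments": "2 -6 0 0; 3 -13 0 0; 3 -20 0 0; 3 -27 0 0; 3 -34 0 0; 3 -41 0 0; 3 -47 0 0; 3 -52 0 0"
}}

```text
time: 7.95
position: [530.1, -92.4, 150.3]
ee_rot: [[0.998, -0.055, -0.0], [-0.055, -0.998, 0.0], [-0.0, -0.0, -1.0]]
force: [0.0, -1.3, -1.4]
finger_gap: 0.4
```

```bash
python3 look.py s7 0 31 148
```

```text
knob [([-0.7, 39.0, 168.4], 0.66)]
stem [([3.7, 19.1, 108.6], 0.61)]
shift tool [  1.5 -26.8   2.3] turn 0.14 now sh [ -1.5   4.2 150.3] F [-0.7 -0.1 -0.6] t 8.1
```

View pics/s7.png

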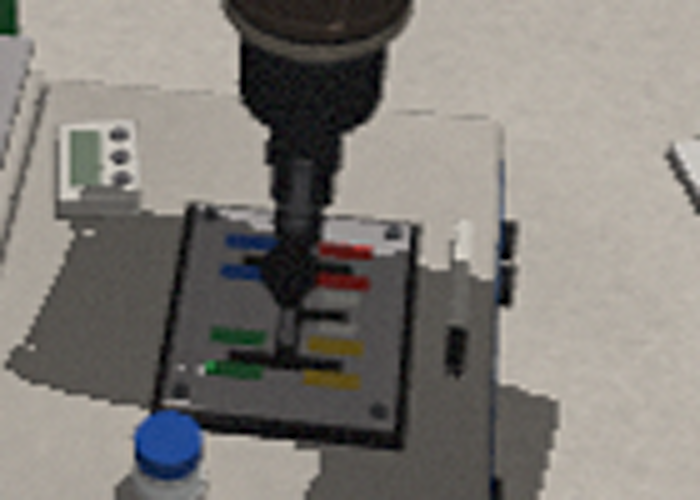

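Request:
{"name": "arm_command", "arguments": {
  "increments": "1 -4 1 0; 1 -8 2 0; 1 -12 3 0; 1 -15 3 0; 1 -18 3 0; 1 -20 3 0; 1 -22 3 0; 1 -23 3 0"
}}

```text
time: 8.77
position: [532.5, -70.1, 147.3]
ee_rot: [[0.998, -0.056, -0.0], [-0.056, -0.998, -0.0], [-0.0, 0.0, -1.0]]
force: [-0.3, -1.9, -1.1]
finger_gap: 0.3
```

```bash
python3 look.py s8 0 31 147
```

```text
knob [([1.3, 62.2, 159.5], 0.5)]
stem [([3.6, 35.3, 106.1], 0.43), ([0.1, 1.6, -1.6], 0.43), ([-3.0, 59.9, 161.8], 0.25)]
shift tool [ 0.5 -4.2  0.3] turn 0.11 now sh [ -0.5  26.8 147.3] F [-0.1 -0.   0.4] t 8.9167
```

View pics/s8.png

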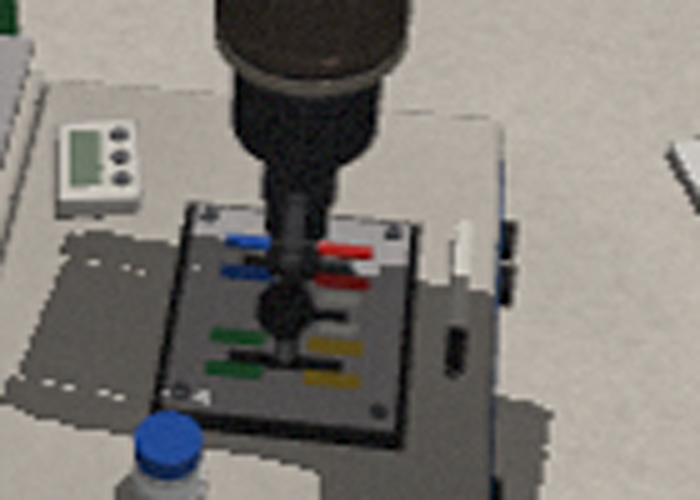

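Request:
{"name": "arm_command", "arguments": {
  "increments": "0 -1 0 0; 0 -1.5 0 0; 0 -2 0 0; 0 -2.5 0 0; 0 -3 0 0; 0 -3 0 0; 0 -3.5 0 0; 0 -3.5 0 0"
}}

```text
time: 9.58
position: [532.7, -66.8, 147.3]
ee_rot: [[0.998, -0.056, -0.0], [-0.056, -0.998, 0.0], [-0.0, -0.0, -1.0]]
force: [0.3, -2.7, -1.6]
finger_gap: -0.3
```

```bash
python3 look.py s9 0 31 147
```

```text
knob [([-0.7, 64.8, 162.9], 0.58), ([3.9, 34.9, 106.0], 0.45)]
stem [([4.2, 36.8, 105.0], 0.61), ([-0.4, -1.4, -0.3], 0.39)]
shift tool [ 0.5 -0.8  0.3] turn 0.1 now sh [ -0.5  30.2 147.3] F [-0.2 -1.5 -0.9] t 9.7333
```

View pics/s9.png

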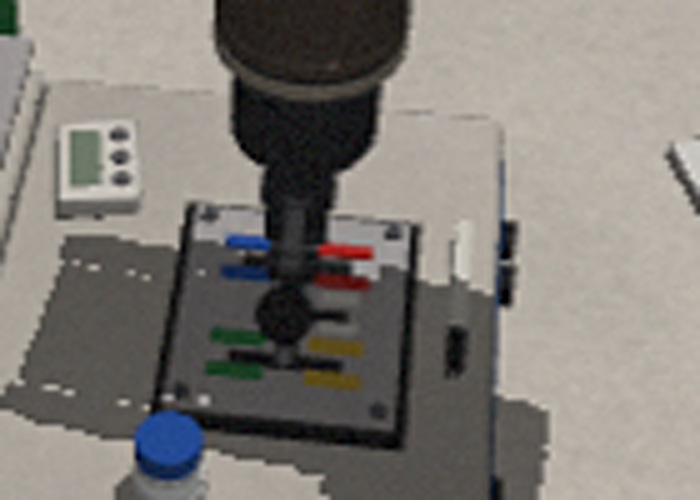

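Request:
{"name": "arm_command", "arguments": {
  "increments": "0 -0.5 0 0; 0 -1 0 0; 0 -1 0 0; 0 -1.5 0 0; 0 -1.5 0 0; 0 -2 0 0; 0 -2 0 0; 0 -2 0 0"
}}

```text
time: 10.4
position: [532.9, -64.8, 147.3]
ee_rot: [[0.998, -0.056, -0.0], [-0.056, -0.998, 0.0], [-0.0, -0.0, -1.0]]
force: [0.1, -1.6, -0.9]
finger_gap: 0.1
```

```bash
python3 look.py s10 -55 62 147
```

```text
knob [([-3.2, 66.0, 158.9], 0.42), ([-52.0, 521.4, -3.1], 0.16)]
stem [([2.6, 39.9, 107.3], 0.68)]
shift tool [-54.4 -29.9   0.3] turn 0.1 now sh [ -0.5  32.2 147.3] F [ 0.2 -1.2 -0.2] t 10.55
```

Request:
{"name": "arm_command", "arguments": {
  "increments": "0 10 0 0; -12 15 0 0; -30 15 0 0; -48 15 1 0; -54 5 2 0; -54 -12 2 0; -54 -27 2 0; -54 -30 2 0"
}}

```text
time: 11.22
position: [480.8, -30.6, 145.5]
ee_rot: [[0.998, -0.055, 0.0], [-0.055, -0.998, 0.0], [0.0, -0.0, -1.0]]
force: [0.1, -0.2, 0.4]
finger_gap: 0.6
```

```bash
python3 look.py s11 17 62 146
```

```text
knob [([-0.1, 65.7, 161.2], 0.56)]
stem [([6.2, 36.8, 108.4], 0.52)]
shift tool [71.2  0.2 -0.6] turn 0.15 now sh [-54.2  62.  145.3] F [-0.4 -0.7  1. ] t 11.3667
```

View pics/s11.png

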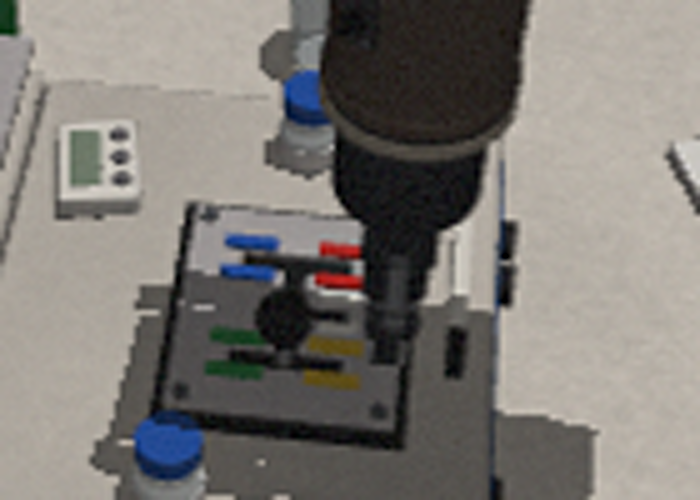

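Request:
{"name": "arm_command", "arguments": {
  "increments": "8 0 0 0; 16 0 0 0; 22 0 0 0; 28 0 0 0; 34 0 0 0; 40 0 0 0; 46 0 0 0; 50 0 0 0"
}}

```text
time: 12.03
position: [531.2, -34.8, 145.2]
ee_rot: [[0.998, -0.056, -0.0], [-0.056, -0.998, -0.0], [-0.0, 0.0, -1.0]]
force: [-1.7, -0.9, -0.4]
finger_gap: 0.1
```

```bash
python3 look.py s12 17 62 146
```

```text
knob [([20.3, 66.1, 161.5], 0.69)]
stem [([15.9, 41.1, 105.6], 0.63)]
shift tool [21.3  0.2 -0.8] turn 0.1 now sh [ -4.3  62.2 145.2] F [ 0.2  0.8 -0.6] t 12.1833
```

View pics/s12.png

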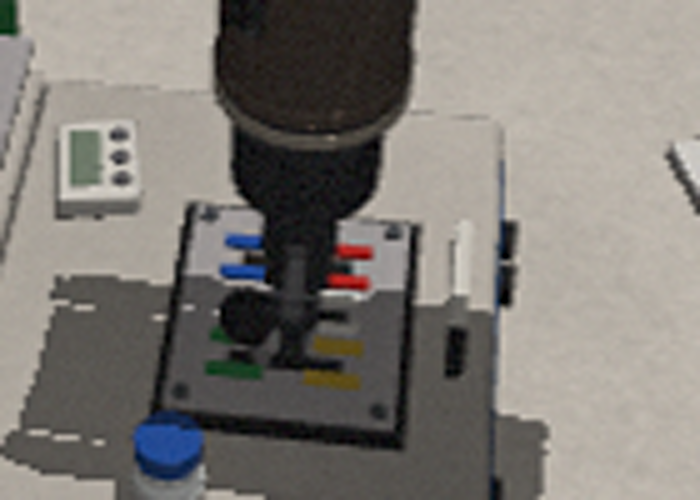

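Request:
{"name": "arm_command", "arguments": {
  "increments": "3 0 0 0; 6 0 0 0; 9 0 0 0; 12 0 0 0; 14 0 0 0; 15 0 0 0; 16 0 0 0; 17 0 0 0"
}}

```text
time: 12.85
position: [547.5, -35.6, 145.3]
ee_rot: [[0.998, -0.056, -0.0], [-0.056, -0.998, 0.0], [-0.0, -0.0, -1.0]]
force: [-1.4, -0.4, -0.5]
finger_gap: 0.1
```

```bash
python3 look.py s13 17 62 146
```

```text
knob [([38.1, 65.5, 154.6], 0.55)]
stem [([-53.5, 520.5, -2.6], 0.68), ([30.0, 36.4, 105.2], 0.61)]
shift tool [ 4.5  0.2 -0.7] turn 0.1 now sh [ 12.5  62.2 145.3] F [-1.5  0.3 -0.8] t 13.0
```

View pics/s13.png

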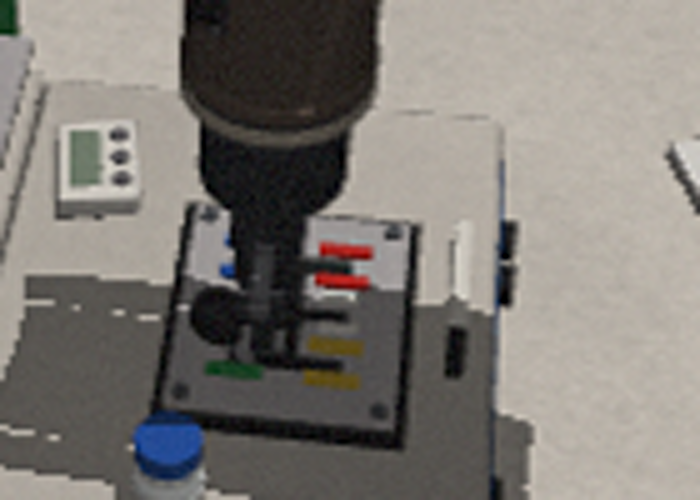

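Now feel for the slot end in half-millimetre steps.

Request:
{"name": "arm_command", "arguments": {
  "increments": "0.5 0 0 0; 1 0 0 0; 1.5 0 0 0; 2 0 0 0; 2.5 0 0 0; 3 0 0 0; 3.5 0 0 0; 3.5 0 0 0"
}}

```text
time: 13.67
position: [551.1, -35.8, 145.3]
ee_rot: [[0.998, -0.056, 0.0], [-0.056, -0.998, 0.0], [0.0, -0.0, -1.0]]
force: [-1.2, 0.3, -1.2]
finger_gap: 0.2
```

Request:
{"name": "arm_command", "arguments": {
  "increments": "0.5 0 0 0; 0.5 0 0 0; 1 0 0 0; 1 0 0 0; 1.5 0 0 0; 1.5 0 0 0; 2 0 0 0; 2 0 0 0"
}}

```text
time: 14.33
position: [553.1, -36.0, 145.3]
ee_rot: [[0.998, -0.056, 0.0], [-0.056, -0.998, -0.0], [0.0, 0.0, -1.0]]
force: [-1.3, -1.0, -1.1]
finger_gap: 0.1
```

```bash
python3 look.py s14 17 62 146
```

```text
knob [([41.0, 63.8, 152.0], 0.63)]
stem [([31.4, 35.2, 104.1], 0.47)]
shift tool [-1.   0.2 -0.7] turn 0.1 now sh [ 18.   62.2 145.3] F [-1.5  0.5 -1.3] t 14.4833
```

View pics/s14.png

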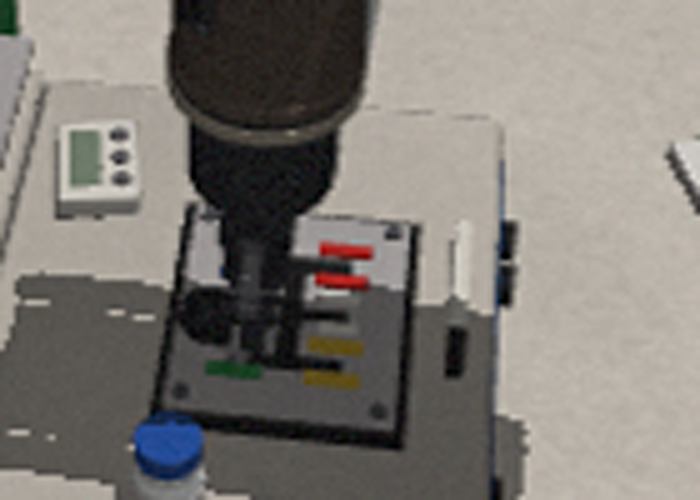

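Request:
{"name": "arm_command", "arguments": {
  "increments": "0.5 0 0 0; 0.5 0 0 0; 1 0 0 0; 1 0 0 0; 1.5 0 0 0; 1.5 0 0 0; 2 0 0 0; 2 0 0 0"
}}

```text
time: 15.15
position: [554.6, -36.0, 145.2]
ee_rot: [[0.998, -0.056, -0.001], [-0.056, -0.998, 0.0], [-0.001, -0.0, -1.0]]
force: [-4.7, 0.2, -1.1]
finger_gap: -0.0
```

Request:
{"name": "arm_command", "arguments": {
  "increments": "0.2 0 0 0; 0.4 0 0 0; 0.6 0 0 0; 0.8 0 0 0; 1 0 0 0; 1 0 0 0; 1 0 0 0; 1 0 0 0"
}}

```text
time: 15.82
position: [555.1, -36.0, 145.1]
ee_rot: [[0.998, -0.056, -0.002], [-0.056, -0.998, 0.0], [-0.002, -0.0, -1.0]]
force: [-7.7, -0.4, -0.5]
finger_gap: -0.2
```

The end stop is felt, with force rising to 8 N. I'll back off and clear the view.

Request:
{"name": "arm_command", "arguments": {
  "increments": "-4 0 0 0; -12 0 0 0; -25 0 0 0; -40 0 0 0; -55 0 0 0; -62 0 -15 0; -64 0 -45 0; -64 0 -75 0"
}}

```text
time: 16.48
position: [490.5, -32.4, 220.8]
ee_rot: [[0.998, -0.056, -0.002], [-0.056, -0.998, 0.0], [-0.002, -0.0, -1.0]]
force: [2.3, -0.1, 0.9]
finger_gap: 0.1
```

Request:
{"name": "arm_command", "arguments": {
  "increments": "0 25 -10 0; 0 60 -20 0; 0 95 -20 0; 0 130 -20 0; -5 165 -20 0; -10 200 -20 0; -10 230 -20 0; -10 250 -20 0"
}}

```text
time: 17.15
position: [467.7, -284.4, 240.7]
ee_rot: [[0.998, -0.057, 0.002], [-0.057, -0.998, -0.001], [0.002, 0.001, -1.0]]
force: [-0.1, 0.8, 0.7]
finger_gap: -0.0
```

```bash
python3 look.py s15 0 0 200; python3 - <<'E'
from h import *
import cv2
b,_=ctrl.snapshot('top')
cv2.imwrite('pics/t15.png',cv2.resize(b[165:285,280:440,::-1],(800,600),interpolation=cv2.INTER_CUBIC))
for l in ('knob','stem','mark_green','jar_a','pen','timer'):print(l,[(np.round(sh(r['point']),1).tolist(),round(r['confidence'],2)) for r in ctrl.landmark_of('top',l)])
E
```

```text
knob [([41.5, 62.7, 152.9], 0.49), ([134.8, -112.0, 91.7], 0.41)]
stem [([31.5, 36.8, 101.6], 0.7), ([29.3, 40.2, 97.9], 0.61)]
shift tool [  52.7 -189.2   40.4] turn -0.04 now sh [ -52.8 -189.1  240.4] F [-0.4 -0.2  0.4] t 17.3
knob [([46.3, 55.9, 150.8], 0.55), ([2.5, -3.7, -3.0], 0.29)]
stem [([27.1, 37.0, 98.4], 0.73), ([-0.1, -149.8, 87.1], 0.71)]
mark_green [([28.1, 37.9, 99.5], 0.63), ([46.0, 57.9, 155.5], 0.44)]
jar_a [([55.5, 138.7, 90.7], 0.64), ([1.1, -149.3, 85.8], 0.58)]
pen [([-99.8, -28.7, 90.1], 0.75)]
timer [([126.5, -107.0, 90.9], 0.64)]
```

View pics/s15.png

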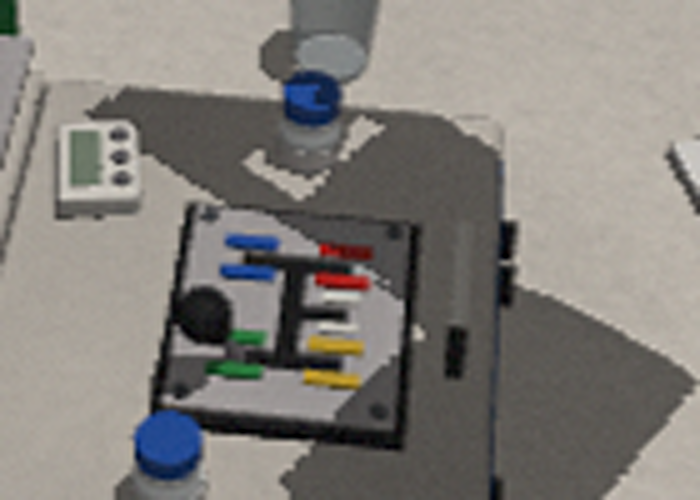

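View pics/t15.png

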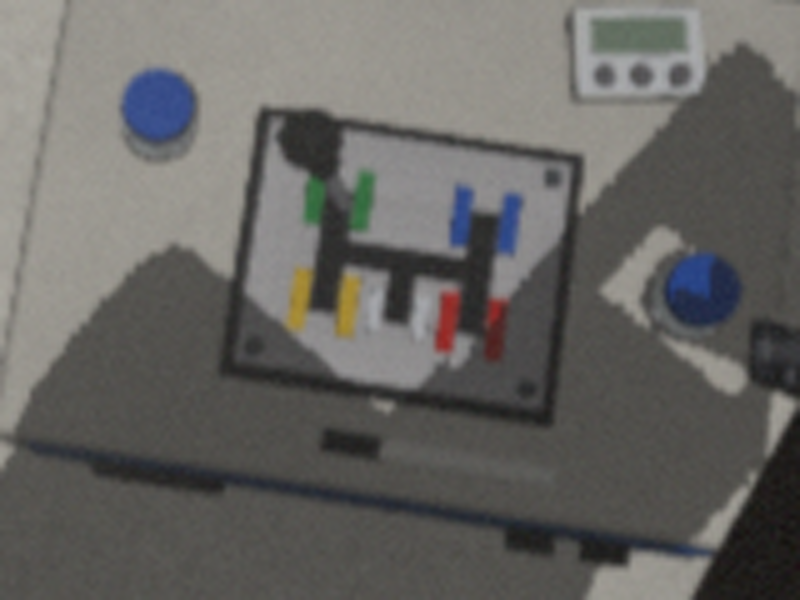

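Both views show the knob beyond the green bars (about (310,140) in the top zoom) and the stem between them at the slot end. The jars, pen and timer have not moved.

```bash
python3 -c "
from plant import ctrl
print(ctrl.finish_job())"
```

```text
the job is handed in; nothing more can be done
None
```

The lever is home in the green slot, and the job was handed in after about 17.5 s. I used the shut fingertips without gripping: I pushed the knob out of park, left along the channel, then forward into the green slot.

- **End stop:** on the last push, the force rose from about 1.5 N to 8 N as the lever met the slot end. That was the highest reading at the end of any call; force within calls was not recorded.
- **Lever position, top camera:** the network put the stem at (27, 37) mm and the green mark at (28, 38) mm in the shaker frame, which is within about 2 mm.
- **Lever position, side camera:** its two stem readings were (31.5, 37) and (29, 40) mm. It read the knob 4 to 6 mm off to one side throughout. This is more than the top camera's error, but still consistent with the lever being home.
- **Other slots:** no stem reading on the way came near the yellow, blue or red slot.
- **Bystanders:** the jars, pen and timer look unmoved in both final views, and jar readings match the start to within 2 mm. I did not measure the beaker or the reagent bottle again, but the arm's path kept well above them.

The arm was left clear of everything before handing in.

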